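# Slide the locked sample carriage to the reader

## Task

With the fingertips, press down the lock button on the sample carriage and, keeping it pressed the whole way, slide the carriage along its rail until it is fully against the end stop that carries the tall reader post; then let the button come up so the carriage locks there, and move clear. Only press and push: do not touch the vial on the carriage, lift nothing, and leave the loose things around the rail where they are.

Things in the scene. Friction and masses are not known exactly. Their poses are not given: they have to be found in the camera images.
- rail: fixed linear rail on the worktop: aluminium base plate 76 mm (x) by 390 mm (y) by 10 mm high, two steel shafts with a dark brake strip between, end blocks 32 mm high. Origin: centre of its underside. The carriage slides along the rail's own y axis, either way; its own x axis points to the back (vial side), z up
- carriage_mid (a point): middle of the top face of the carriage plate (grey, 90 mm across the rail, 66 mm along it), 46 mm above the worktop. It starts near the rail's middle with a stop on either side, 60 to 140 mm of travel away. When the carriage rests against a stop, this point is 47 mm horizontally from the stop's origin
- button_top (a point): middle of the top face of the black ribbed lock button on the carriage: 24 mm across by 42 mm along the rail, 24 mm to the rail's -x of carriage_mid, top 58 mm above the worktop when up; sinks with it. It lies between two carriage ridges with a clear gap of 48 mm along the rail, tops 8 mm above the button; shut fingers fit between and can push the ridge ahead
- lock_button (a joint): how far the button is pressed, m: 0 up (brake locked on the rail), 0.008 fully down. About 4.4 N starts it, 6.4 N holds it fully down on its hard stop; it springs up when let go. The brake eases as it goes down and is quite free in the last 3 mm; letting go brakes it wherever it stands
- reader_stop: end stop with the tall reader post: aluminium block 62x24x40 mm fixed across the rail, with a grey black-capped post with small lenses at its back (31 to 63 mm to the rail's +x), top 92 mm above the worktop. On either side of the carriage. Origin: on the rail's middle line, middle of its underside, 10 mm above the worktop
- plain_stop: the other end stop: dark steel block 62x24x40 mm, no post, top 50 mm above the worktop, fixed, on the other side of the carriage. Origin as for reader_stop
- sample_vial: the glass vial fixed in the carriage's socket, 22 mm diameter, 51 mm high; origin under its middle, 44 mm above the worktop. Not to be touched
- tube: clear screw-cap tube with a blue cap, 110x18x18 mm, lying in front of the rail (nearer the robot); origin under its middle
- spare_vial: black-capped glass vial, 22 mm diameter, 51 mm high, standing loose behind the rail; origin under its middle
- dish: clear square weighing dish, 64x64x16 mm, behind the rail; origin under its middle
- marker: black and white marker pen, 17x135x16 mm, lying in front of the rail; origin under its middle
- tip_box: blue pipette tip box with clear lid, 74x118x65 mm, on the right; origin under its middle
- tape_roll: roll of tape, 98 mm across, 25 mm high, on the right; origin under its middle
- carriage: the carriage; origin in the middle of the underside of its plate, 32 mm above the worktop, axes as the rail. A black-capped vial is fixed in its socket 27 mm to the rail's +x. With the button down it slides with about 1.5 N of friction plus 6 N per m/s; locked, it holds against a push of about 15 N

How it is judged:
By the outcome, as a careful person would: the job done as asked, in the order asked, and still so for the second after the job is handed in, with the robot touching nothing.
It also fails if it takes over 32 s, if anything falls off the work surface, if the arm or the gripper's body presses on something with over 40 N, if the wrist force passes 120 N, or if a joint passes its speed limit or range.

## Robot

A 6-joint arm with a two-finger parallel gripper is mounted at the origin on a cart in front of the work surface, level with it; the furniture and walls round the work are solid. World frame = base frame: x ahead of the robot, y to its left, z up, the work surface at z = 0. Lengths are in m, angles in degrees, forces in N, time in s.
With the tool pointing down it reaches from about 0.325 to 0.925 m from the base axis. Payload 3.1 kg.
Tool frame: the origin (TCP) lies midway between the tips of the shut fingers; the grasp point (between the pads) lies 19 mm behind it (manip.pinch_z is the distance from the TCP to the grasp point, in m); z points along the fingers, y is the line along which they close (so a half turn about z gives the same grasp; the last joint's range is limited). The gripper opens to 85 mm and grips with 20 to 120 N. Pads are 22 mm wide; open, the fingers measure 114 mm over their backs; the gripper's body (76 mm by 85 mm) begins 54 mm behind the grasp point. The pads swing forward as they close: fully open they stand 13 mm farther back than shut.
Start: joints at [68.514, 12.427, 92.441, -0, 75.132, -6.429], TCP at [0.162, 0.604, 0.231] pointing down, gripper open.
Joint ranges: [-157.48, 157.48], [-44.54, 120.13], [17.64, 146.25], [-64.5, 244.5], [7.68, 150.69], [-147.95, 147.95]. Speed limits (degrees/s): [159.86, 159.86, 180, 180, 180, 180].

## Interface

Orientations are given as a 3x3 rotation matrix whose columns are the frame's x, y, z axes.
In Python, from plant import manip, viewer gives the robot as it stands. The module is installed in compiled form; this text tells all that it offers.
- The arm moves only by the tool drive_tool, never from a script. Its argument "steps" is a list that holds one entry, the list of rows, each a list of 7 numbers: the closure, from -1 (fully open) to 1 (shut), then the shift along the world's x, y, z in m, then the turn, a rotation vector about the world's x, y, z in degrees. In form: [[[hand, x, y, z, rx, ry, rz], ...]]. A call has 1 to 5 rows; each row is the pose to reach, as a shift and turn from the pose commanded when the call began; what a row does not reach only later rows make up. A row lasts 1/8 s, in which the tool goes at most 62.5 mm and 10.7 degrees, less where a joint would pass 70% of its speed; a pose out of reach is approached as far as the arm can. A call with a gripper value outside its range is refused whole. The fingers move at their own pace and stop on an object; the grip force is fixed at half the most. Time passes only in rows, so rows that repeat a pose let the fingers close. It gives the time, the measured TCP pose, the force, the opening and the grip force at its end, in the units of the state.
- manip.get_state(): the state, without advancing time (a new reading comes with each control period).
- viewer.capture(name): name is "scene" or "side" or "wrist"; returns (picture, depth): 384x512x3 uint8, blue, green, red; 384x512 float32, m along the optical axis (not along the pixel's ray), 0 where there is no reading.
- viewer.camera_info(name): a dict with "fx", "fy", "cx", "cy" (pixels), "k1" (the pictures are not rectified: a ray, as slopes to the right and down, at radius r is drawn at 1 + k1 r^2 times it, then the intrinsics apply), "origin" and "attitude" of the camera in the world; the wrist camera has in their place "tool_from_camera" (4x4, takes a point from camera to tool coordinates, whose origin is the TCP and whose axes are the flange's). Camera axes: x right, y up, looking along -z (the intrinsics and any distortion apply to the point x, -y, -z); pixel columns grow to the right and rows downward; lengths in m; the calibration is good to about 2 mm. A picture is of the moment at which its call begins: read the wrist's pose just before it. camera_info takes no time and is no camera call.
- manip.finish_job(): hands the job in; it is judged then, once.
The state is a dict: "time": time; "joint_positions": joint angles; "dq": joint speeds; "joint_efforts": joint torques, N m; "eef_pos": TCP position; "tool_rot": TCP orientation; "ft_force": force on the tool from outside, world axes, zero at the start; "ft_torque": the same for the moment, N m; "gripper_width": opening from 0.0 (shut) to 1.0 (fully open); "finger_force": force on a finger pad.
Only numpy, scipy, OpenCV 4.12 (cv2) and the standard library are available. Lean on these libraries where they do the work, as an engineer would, in place of code of your own. Each camera call takes 0.05 s, during which the arm holds its last target. There are 200 camera calls.

## Working session

There is one attempt and no reset: what is moved stays moved. The work goes in short steps, Python scripts to look and compute and a tool call to move; the robot and the scene stay as the last step left them, time stands still between calls to the robot, and variables do not carry over. Pictures are saved under pics/ and viewed, at most 10 in all, crops included, and the job is handed in when it is done.

Besides the shell and the picture viewer there is one more tool, called after "Call:" as name([rows], argument=value, ...), one row to a line, values as JSON. drive_tool: Moves the arm, as the interface text tells. Its arguments: {"type":"object","properties":{"steps":{"type":"array"}},"required":["steps"]}

```bash
mkdir -p pics; cat > h.py <<'E'
import numpy as np, cv2
from plant import manip, viewer
def info(name, st=None):
    c=viewer.camera_info(name)
    if name=='wrist':
        T=np.array(c['tool_from_camera']); R=np.array(st['tool_rot']).reshape(3,3)
        return c, R@T[:3,3]+np.array(st['eef_pos']), R@T[:3,:3]
    return c, np.array(c['origin']), np.array(c['attitude']).reshape(3,3)
def rays(ci,uv):
    c,o,A=ci
    K=np.array([[c['fx'],0,c['cx']],[0,c['fy'],c['cy']],[0,0,1.]])
    p=cv2.undistortPoints(np.float64(uv).reshape(-1,1,2),K,np.float64([c['k1'],0,0,0])).reshape(-1,2)
    return np.c_[p[:,0],-p[:,1],-np.ones(len(p))]@A.T
def onplane(ci,uv,z):
    d=rays(ci,uv); o=ci[1]
    return o+d*((z-o[2])/d[:,2])[:,None]
def withdepth(ci,uv,dep):
    return ci[1]+rays(ci,uv)*np.float64(dep).reshape(-1,1)
E
python3 - <<'E'
from h import *
st=manip.get_state(); print(st['time'],st['eef_pos'],st['tool_rot'],st['ft_force'],st['gripper_width'])
for n in ('scene','side'):
    im,d=viewer.capture(n); cv2.imwrite(f'pics/{n}0.png',im); np.save(f'{n}0.npy',d)
    c=viewer.camera_info(n); print(n,c)
E
```

```text
0.0 [0.16204771 0.60276096 0.22994385] [[-9.65657677e-01  2.59816236e-01 -8.79950044e-04]
 [ 2.59817597e-01  9.65655030e-01 -2.27563300e-03]
 [ 2.58481789e-04 -2.42610898e-03 -9.99997024e-01]] [ 0.26075778 -0.63981886 -0.49466955] 1.0006440342381064
scene {'fx': 381.58346103557705, 'fy': 381.58346103557705, 'cx': 255.33491212506638, 'cy': 191.79013032060462, 'k1': -0.059070571264384676, 'origin': array([0.03491402, 0.9778354 , 0.70408611]), 'attitude': array([[-0.88510866,  0.23809337, -0.39986774],
       [-0.46518485, -0.42747231,  0.77515836],
       [ 0.01362768,  0.87211179,  0.48911687]])}
side {'fx': 371.31022431743094, 'fy': 371.31022431743094, 'cx': 250.97082512857835, 'cy': 191.150522295608, 'k1': -0.06395175229433464, 'origin': array([0.37009133, 0.73718838, 0.63542438]), 'attitude': array([[-0.96144652,  0.15399451, -0.22782951],
       [-0.27492105, -0.55708412,  0.78362982],
       [-0.00624551,  0.81605329,  0.57794292]])}
```

View pics/scene0.png

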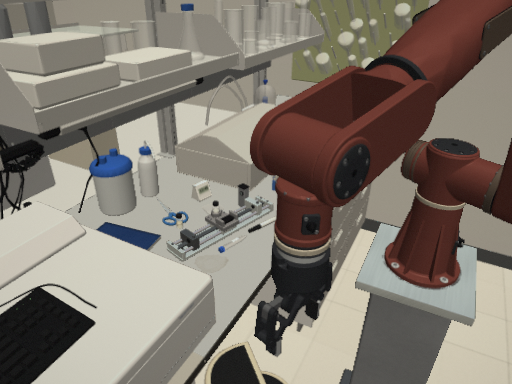

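View pics/side0.png

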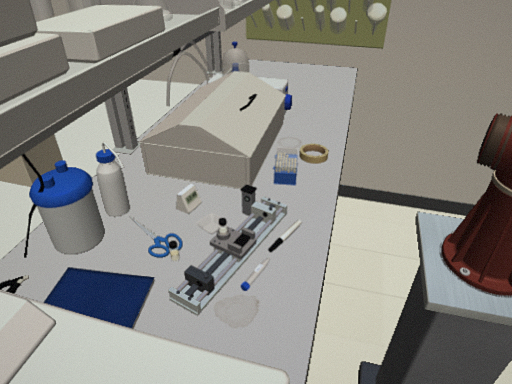

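The side view shows the rail from about (190,295) to (275,212). The plain stop is at (200,276), the reader post at (249,200), the carriage at (233,237) and the button at about (243,239). I'll enlarge the area to pick points.

```bash
python3 - <<'E'
from h import *
im=cv2.imread('pics/side0.png')[175:315,160:310]
cv2.imwrite('pics/side0c.png',cv2.resize(im,None,fx=4,fy=4,interpolation=cv2.INTER_CUBIC))
ci=info('side'); d=np.load('side0.npy')
for n,u,v,z in (('button',243,239,.058),('plain stop',200,273,.05),('post top',249,190,.092),('vialtop',222,222,.095),('rail end near',190,302,.01),('rail far',283,206,.01)):
    print(n,onplane(ci,[(u,v)],z)[0].round(3),withdepth(ci,[(u,v)],d[v,u])[0].round(3))
E
```

```text
button [0.563 0.141 0.058] [0.564 0.138 0.055]
plain stop [0.622 0.256 0.05 ] [0.622 0.258 0.051]
post top [ 0.591 -0.003  0.092] [ 0.591 -0.004  0.091]
vialtop [0.613 0.138 0.095] [0.614 0.136 0.093]
rail end near [0.629 0.303 0.01 ] [0.621 0.317 0.03 ]
rail far [ 0.512 -0.066  0.01 ] [ 0.507 -0.038  0.032]
```

View pics/side0c.png

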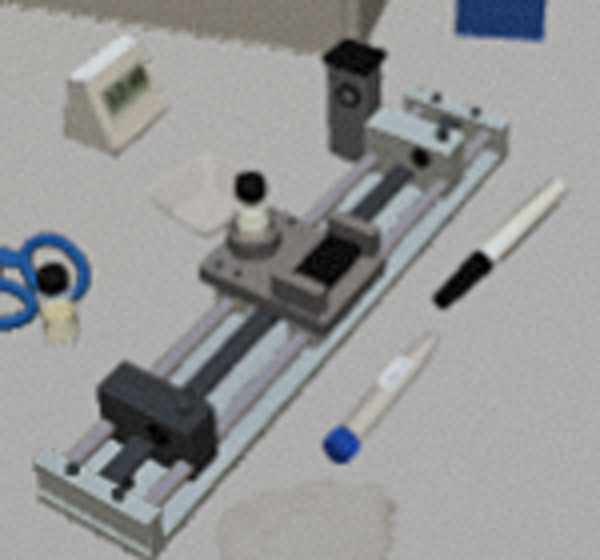

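The enlarged crop shows the button at crop (325,262), between ridges at (300,295) and (355,235). The vial cap is at (250,187), and the reader stop is at the far (-y) end. Next I'll measure the rail direction and check the obstacles on the way.

```bash
python3 - <<'E'
from h import *
ci=info('side'); d=np.load('side0.npy')
def cr(*p): return np.float64(p)/4+[160,175]
n=onplane(ci,cr((38,468),(160,525)),.032); f=onplane(ci,cr((510,125),(408,92)),.032)
print(n.round(3),f.round(3))
pl=onplane(ci,cr((100,400),(215,432),(345,60),(348,30)),.05);print('stop',pl.round(3))
print('btn',onplane(ci,cr((325,262),),.058).round(4))
# rail long front edge at z .01
e=onplane(ci,cr((165,548),(505,160)),.01); v=e[0]-e[1]; print(e.round(3),'rail yaw from +y to +x',np.degrees(np.arctan2(v[0],v[1])),np.linalg.norm(v))
for n in ('side','scene'):
    ci=info(n); d=np.load(n+'0.npy')
    V,U=np.mgrid[0:384:2,0:512:2]; m=d[V,U]>0
    P=withdepth(ci,np.c_[U[m],V[m]],d[V,U][m])
    # tall things near path, z>.1
    a,b=np.array([.162,.603]),np.array([.56,.14]); t=np.clip((P[:,:2]-a)@(b-a)/((b-a)@(b-a)),0,1)
    dist=np.linalg.norm(P[:,:2]-(a+t[:,None]*(b-a)),axis=1)
    s=(P[:,2]>.1)&(P[:,2]<.6)&(dist<.18)
    print(n,s.sum()); Q=P[s]
    for x in np.arange(0,.8,.1):
        for y in np.arange(0,.9,.1):
            k=(abs(Q[:,0]-x)<.05)&(abs(Q[:,1]-y)<.05)
            if k.sum()>8: print(round(x,1),round(y,1),k.sum(),Q[k,2].max().round(2),dist[s][k].min().round(2))
E
```

```text
[[0.671 0.307 0.032]
 [0.597 0.323 0.032]] [[ 0.495 -0.04   0.032]
 [ 0.57  -0.058  0.032]]
stop [[ 0.65   0.27   0.05 ]
 [ 0.585  0.274  0.05 ]
 [ 0.615 -0.058  0.05 ]
 [ 0.623 -0.094  0.05 ]]
btn [[0.5657 0.1464 0.058 ]]
[[ 0.597  0.32   0.01 ]
 [ 0.495 -0.03   0.01 ]] rail yaw from +y to +x 16.2478461574094 0.3643611185824608
side 612
0.4 0.5 187 0.16 0.1
0.5 0.5 206 0.16 0.14
0.7 0.1 120 0.48 0.17
0.7 0.2 99 0.48 0.17
scene 6645
0.1 0.5 831 0.6 0.05
0.1 0.6 2093 0.6 0.01
0.1 0.7 272 0.56 0.05
0.2 0.5 512 0.6 0.01
0.2 0.6 2003 0.59 0.0
0.2 0.7 264 0.35 0.05
0.4 0.5 287 0.16 0.09
0.4 0.6 190 0.16 0.14
0.5 0.5 75 0.16 0.14
0.7 0.1 55 0.48 0.17
0.7 0.2 58 0.48 0.17
```

The rail's yaw is about 16° and the tool's is 15°, so the tool's y axis already lies along the rail. I'll shut the fingers and move above the button.

Call:
drive_tool([
  [[1,0.04,-0.045,0,0,0,0],[1,0.08,-0.09,0,0,0,0],[1,0.12,-0.136,0,0,0,0],[1,0.16,-0.181,0,0,0,0],[1,0.2,-0.227,0,0,0,-0.8]],
])

```text
time: 0.72
eef_pos: [0.3631, 0.3748, 0.2309]
tool_rot: [[-0.962, 0.273, -0.0], [0.273, 0.962, -0.0], [0.0, -0.0, -1.0]]
ft_force: [0.7, 0.8, -0.5]
gripper_width: 0.001
finger_force: 0.0
```

Call:
drive_tool([
  [[1,0.04,-0.046,-0.01,0,0,0],[1,0.08,-0.092,-0.02,0,0,0],[1,0.12,-0.138,-0.03,0,0,0],[1,0.16,-0.184,-0.04,0,0,0],[1,0.2,-0.23,-0.05,0,0,0]],
])

```text
time: 1.35
eef_pos: [0.5631, 0.1449, 0.1806]
tool_rot: [[-0.962, 0.274, -0.001], [0.274, 0.962, 0.0], [0.001, 0.0, -1.0]]
ft_force: [-0.3, 1.3, 0.1]
gripper_width: -0.001
finger_force: 0.0
```

Call:
drive_tool([
  [[1,0,0,0,0,0,0],[1,0,0,0,0,0,0]],
])

```text
time: 1.6
eef_pos: [0.5616, 0.1466, 0.1806]
tool_rot: [[-0.962, 0.274, -0.002], [0.274, 0.962, 0.0], [0.002, -0.0, -1.0]]
ft_force: [-0.1, 1.4, -0.5]
gripper_width: 0.001
finger_force: 0.0
```

```bash
python3 - <<'E'
from h import *
st=manip.get_state(); print(st['time'],st['eef_pos'],st['tool_rot'],st['ft_force'],st['gripper_width'])
im,d=viewer.capture('wrist'); cv2.imwrite('pics/w1.png',im); np.save('w1.npy',d)
ci=info('wrist',st); print(ci)
im,d=viewer.capture('side'); cv2.imwrite('pics/s1.png',im)
E
```

```text
1.6 [0.56164593 0.14657257 0.18062314] [[-9.61713241e-01  2.74050961e-01 -1.92709916e-03]
 [ 2.74050740e-01  9.61715158e-01  3.82614597e-04]
 [ 1.95817637e-03 -1.60157428e-04 -9.99998070e-01]] [-0.09280264  1.39385052 -0.45075838] 0.0012401002347561534
({'fx': 321.37932482710505, 'fy': 321.37932482710505, 'cx': 259.4876941750485, 'cy': 191.87150517251305, 'k1': 0.02658057792596208, 'tool_from_camera': array([[ 2.66310692e-04,  9.48064996e-01,  3.18076552e-01,
         8.19215174e-02],
       [ 9.99999964e-01, -2.40520012e-04, -1.20354919e-04,
        -1.07032808e-04],
       [-3.76005099e-05,  3.18076573e-01, -9.48065026e-01,
        -1.43141964e-01],
       [ 0.00000000e+00,  0.00000000e+00,  0.00000000e+00,
         1.00000000e+00]])}, array([0.48310744, 0.16886552, 0.32392526]), array([[ 2.73794909e-01, -9.12445539e-01, -3.04104400e-01],
       [ 9.61788092e-01,  2.59708303e-01,  8.66906239e-02],
       [-1.22035501e-04, -3.16219442e-01,  9.48686065e-01]]))
```

View pics/w1.png

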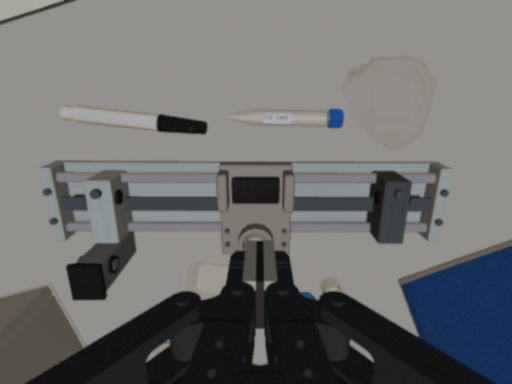

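The wrist view shows the rail level in the picture. The button is at about (234–280, 178–203), the ridges at u≈222 and 288, the reader stop at (108,205) with its post at (95,275), and the plain stop at (390,207).

```bash
python3 - <<'E'
from h import *
st=manip.get_state(); ci=info('wrist',st); R=np.array(st['tool_rot']); t=np.array(st['eef_pos'])
im=cv2.imread('pics/w1.png'); g=im.max(2)
m=np.uint8(g<60); m[:165]=0; m[212:]=0; m[:,:226]=0; m[:,286:]=0
n,l,s,c=cv2.connectedComponentsWithStats(m); i=1+s[1:,4].argmax(); print(s[i],c[i])
x,y,w,h,_=s[i]; d=np.load('w1.npy')
q=onplane(ci,[(x,y),(x+w,y),(x,y+h),(x+w,y+h),c[i]],.058); print(q.round(4),'w',np.linalg.norm(q[1]-q[0]),'h',np.linalg.norm(q[2]-q[0]))
print('depth z',withdepth(ci,[c[i]],d[int(c[i][1]),int(c[i][0])]).round(4))
rel=(q-t)@R; print('tool frame',rel.round(4))
s=onplane(ci,[(89,192),(121,192),(375,192),(408,192)],.05); print('stops tool',((s-t)@R).round(4))
p=onplane(ci,[(62,163),(435,163)],.032);print('rail yaw',((p-t)@R).round(4))
E
```

```text
[ 232  177   47   26 1211] [255.13212221 189.48059455]
[[0.549  0.1265 0.058 ]
 [0.56   0.1654 0.058 ]
 [0.5718 0.1194 0.058 ]
 [0.5831 0.1594 0.058 ]
 [0.5653 0.1425 0.058 ]] w 0.04044990305465802 h 0.023880343200581404
depth z [[0.5646 0.1428 0.0604]]
tool frame [[ 0.0061 -0.0237  0.1232]
 [ 0.0061  0.0167  0.1232]
 [-0.0178 -0.0244  0.1232]
 [-0.0178  0.0172  0.1232]
 [-0.0052 -0.0039  0.1232]]
stops tool [[-0.0103 -0.1525  0.1312]
 [-0.0103 -0.1242  0.1312]
 [-0.0102  0.1036  0.1312]
 [-0.0102  0.1329  0.1312]]
rail yaw [[ 0.0119 -0.1822  0.1492]
 [ 0.012   0.1622  0.1492]]
```

The button is at (0.565, 0.1425), about 40 × 24 mm and at the right height. The travel to the reader stop is about 90 mm along tool -y, and the rail's yaw matches the tool's to within 0.1°. I'll go down to just above the button.

Call:
drive_tool([
  [[1,0.0035,-0.004,-0.03,0,0,0],[1,0.0035,-0.004,-0.07,0,0,0],[1,0.0035,-0.004,-0.1,0,0,0],[1,0.0035,-0.004,-0.115,0,0,0],[1,0.0035,-0.004,-0.115,0,0,0]],
])

```text
time: 2.33
eef_pos: [0.5646, 0.1434, 0.0656]
tool_rot: [[-0.962, 0.272, -0.002], [0.272, 0.962, -0.0], [0.002, -0.001, -1.0]]
ft_force: [0.4, 0.0, 0.4]
gripper_width: -0.0
finger_force: 0.0
```

```bash
python3 - <<'E'
from h import *
st=manip.get_state(); print(st['eef_pos'],st['ft_force'])
a=[]
for n in ('wrist','side'):
    im,d=viewer.capture(n); a.append(im)
s=cv2.resize(a[1][190:290,180:290],(422,384),interpolation=cv2.INTER_CUBIC); w=cv2.resize(a[0][140:300,160:350],None,fx=2,fy=2)
cv2.imwrite('pics/c2.png',np.hstack([cv2.resize(w,(378,384)),s]))
E
```

```text
[0.56462614 0.14337034 0.06557337] [0.4118478  0.01540943 0.36521777]
```

View pics/c2.png

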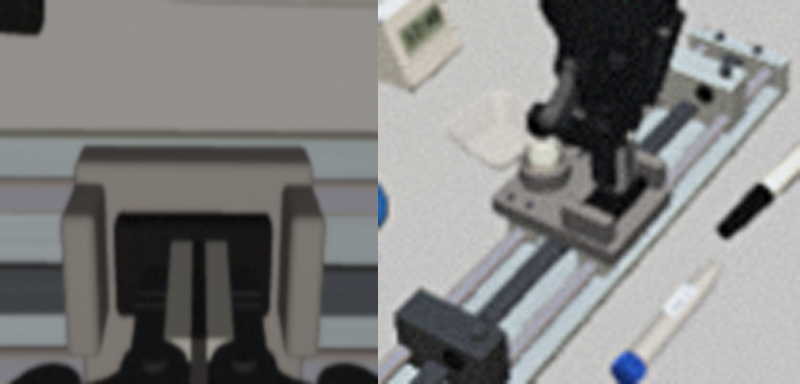

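The shut tips sit centred over the button between the two ridges and clear of the vial. Now I'll press.

Call:
drive_tool([
  [[1,0,0,-0.006,0,0,0],[1,0,0,-0.01,0,0,0],[1,0,0,-0.014,0,0,0],[1,0,0,-0.0165,0,0,0],[1,0,0,-0.0165,0,0,0]],
])

```text
time: 3.05
eef_pos: [0.5666, 0.1426, 0.0507]
tool_rot: [[-0.962, 0.273, 0.001], [0.273, 0.962, 0.0], [-0.001, 0.001, -1.0]]
ft_force: [-0.6, 0.4, 5.2]
gripper_width: 0.002
finger_force: 2.9
```

Call:
drive_tool([
  [[1,0,0,-0.001,0,0,0],[1,0,0,-0.002,0,0,0],[1,0,0,-0.002,0,0,0]],
])

```text
time: 3.42
eef_pos: [0.5667, 0.1427, 0.05]
tool_rot: [[-0.962, 0.273, 0.001], [0.273, 0.962, 0.0], [-0.001, 0.0, -1.0]]
ft_force: [-3.7, -0.2, 11.4]
gripper_width: -0.005
finger_force: 5.7
```

The button is on its hard stop (z = 0.050, 11.4 N). I'll add a little margin and slide toward the reader stop.

Call:
drive_tool([
  [[1,0,0,-0.001,0,0,0],[1,-0.0011,-0.0038,-0.001,0,0,0],[1,-0.0027,-0.0096,-0.001,0,0,0],[1,-0.0044,-0.0154,-0.001,0,0,0],[1,-0.006,-0.0212,-0.001,0,0,0]],
])

```text
time: 4.05
eef_pos: [0.561, 0.1227, 0.0499]
tool_rot: [[-0.962, 0.274, 0.002], [0.274, 0.962, 0.003], [-0.001, 0.003, -1.0]]
ft_force: [-4.6, 3.9, 16.0]
gripper_width: 0.0
finger_force: 7.7
```

Call:
drive_tool([
  [[1,-0.0019,-0.0067,0,0,0,0],[1,-0.0038,-0.0135,0,0,0,0],[1,-0.0057,-0.0202,0,0,0,0],[1,-0.0077,-0.0269,0,0,0,0],[1,-0.0096,-0.0337,0,0,0,0]],
])

```text
time: 4.68
eef_pos: [0.5512, 0.0888, 0.0499]
tool_rot: [[-0.962, 0.274, 0.001], [0.274, 0.962, 0.002], [-0.0, 0.003, -1.0]]
ft_force: [-5.8, 3.3, 16.9]
gripper_width: 0.002
finger_force: 8.2
```

```bash
python3 - <<'E'
from h import *
st=manip.get_state(); print(st['eef_pos'],st['ft_force'])
a=[]
for n in ('wrist','side'):
    im,d=viewer.capture(n); a.append(im)
s=cv2.resize(a[1][190:290,180:290],(422,384),interpolation=cv2.INTER_CUBIC); w=a[0][140:300,60:350]
cv2.imwrite('pics/c3.png',np.hstack([cv2.resize(w,(378,384)),s]))
E
```

```text
[0.55122815 0.08882742 0.04986569] [-5.82112944  3.301285   16.85004279]
```

View pics/c3.png

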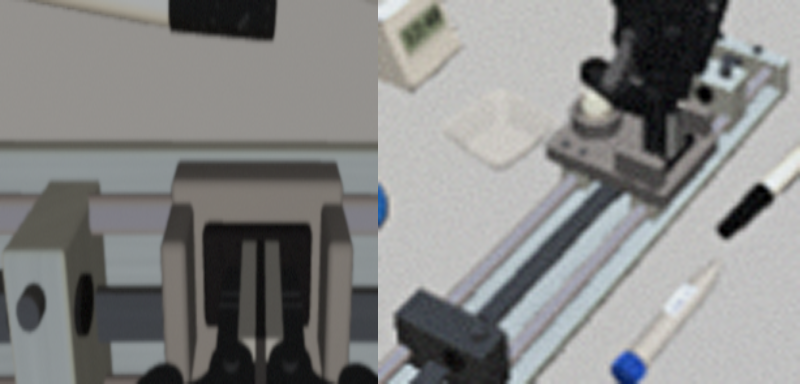

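The carriage is following, with the tips still centred between the ridges, and about 34 mm remains. I'll continue, and slow down near the stop.

Call:
drive_tool([
  [[1,-0.0026,-0.006,0,0,0,0],[1,-0.0044,-0.0125,0,0,0,0],[1,-0.0063,-0.019,0,0,0,0],[1,-0.0078,-0.024,0,0,0,0],[1,-0.009,-0.028,0,0,0,0]],
])

```text
time: 5.4
eef_pos: [0.543, 0.0604, 0.0499]
tool_rot: [[-0.962, 0.274, 0.003], [0.274, 0.962, 0.002], [-0.002, 0.002, -1.0]]
ft_force: [-3.4, 2.7, 15.0]
gripper_width: -0.002
finger_force: 7.6
```

Call:
drive_tool([
  [[1,-0.0007,-0.0025,0,0,0,0],[1,-0.0014,-0.005,0,0,0,0],[1,-0.002,-0.007,0,0,0,0],[1,-0.0025,-0.009,0,0,0,0],[1,-0.0025,-0.009,0,0,0,0]],
])

```text
time: 6.02
eef_pos: [0.5406, 0.0522, 0.0499]
tool_rot: [[-0.962, 0.274, 0.003], [0.274, 0.962, 0.003], [-0.002, 0.004, -1.0]]
ft_force: [-3.3, 5.7, 15.5]
gripper_width: -0.001
finger_force: 7.6
```

The force along the rail is rising, so the carriage is probably at the stop. I'll push on until the ridge takes the load.

Call:
drive_tool([
  [[1,-0.0005,-0.0018,0,0,0,0],[1,-0.0011,-0.0037,0,0,0,0],[1,-0.0016,-0.0056,0,0,0,0],[1,-0.0016,-0.0056,0,0,0,0]],
])

```text
time: 6.52
eef_pos: [0.5407, 0.0471, 0.0499]
tool_rot: [[-0.961, 0.275, 0.007], [0.275, 0.961, 0.004], [-0.006, 0.006, -1.0]]
ft_force: [0.1, 6.7, 11.0]
gripper_width: 0.002
finger_force: 5.5
```

```bash
python3 - <<'E'
from h import *
st=manip.get_state(); print(st['eef_pos'],st['ft_force'])
a=[]
for n in ('wrist','side'):
    im,d=viewer.capture(n); a.append(im)
s=cv2.resize(a[1][170:270,190:300],(422,384),interpolation=cv2.INTER_CUBIC); w=a[0][140:270,140:330]
cv2.imwrite('pics/c4.png',np.hstack([cv2.resize(w,(378,384)),s]))
E
```

```text
[0.54069523 0.04710739 0.04990804] [ 0.14748615  6.69551544 10.96111366]
```

View pics/c4.png

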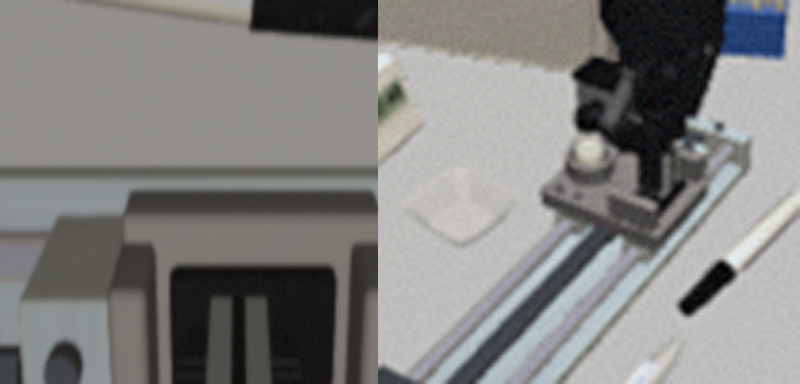

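The left ridge now meets the stop face. The tips have slid about 5 mm along the button while pushing with 6.7 N, against 1.5 N of carriage friction, so the carriage is fully home. I'll lift straight up.

Call:
drive_tool([
  [[1,0,0,0.005,0,0,0],[1,0,0,0.011,0,0,0],[1,0,0,0.018,0,0,0],[1,0,0,0.05,0,0,0],[1,0,0,0.1,0,0,0]],
])

```text
time: 7.25
eef_pos: [0.534, 0.0448, 0.1447]
tool_rot: [[-0.962, 0.273, -0.008], [0.273, 0.962, -0.0], [0.007, -0.002, -1.0]]
ft_force: [1.2, -0.7, 0.9]
gripper_width: 0.003
finger_force: 0.0
```

Call:
drive_tool([
  [[1,-0.02,0.03,0.03,0,0,0],[1,-0.04,0.06,0.05,0,0,0],[1,-0.04,0.06,0.05,0,0,0],[1,-0.04,0.06,0.05,0,0,0]],
])

```text
time: 7.75
eef_pos: [0.4965, 0.1046, 0.1959]
tool_rot: [[-0.962, 0.273, -0.002], [0.273, 0.962, -0.001], [0.001, -0.001, -1.0]]
ft_force: [-0.4, -0.3, -0.6]
gripper_width: 0.003
finger_force: 0.0
```

```bash
python3 - <<'E'
from h import *
st=manip.get_state(); print(st['time'],st['eef_pos'],st['ft_force'])
im,d=viewer.capture('wrist'); im2,d2=viewer.capture('side')
ci=info('wrist',st); np.savez('last.npz',d=d,t=st['eef_pos'],R=st['tool_rot'])
cv2.imwrite('pics/w5.png',im); cv2.imwrite('pics/s5.png',im2)
s=cv2.resize(im2[170:270,190:300],(422,384),interpolation=cv2.INTER_CUBIC)
cv2.imwrite('pics/c5.png',np.hstack([cv2.resize(im[100:290,0:280],None,fx=1.35,fy=2.0211)[:384],s]))
E
```

```text
7.75 [0.49650633 0.10457059 0.19589013] [-0.38307018 -0.31008345 -0.6128639 ]
```

View pics/c5.png

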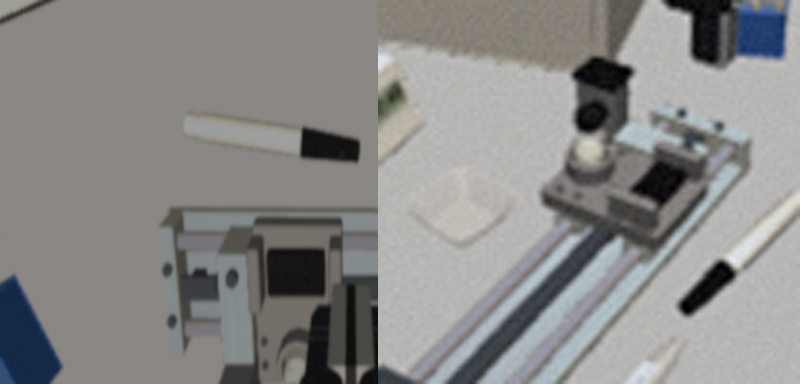

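The wrist view shows the ridge against the stop at crop u≈250 and the button at (296,272). I'll check the gap and the button's height.

```bash
python3 - <<'E'
from h import *
z=np.load('last.npz'); st=dict(eef_pos=z['t'],tool_rot=z['R']); ci=info('wrist',st); R=z['R']; t=z['t']; d=z['d']
im=cv2.imread('pics/w5.png'); m=np.uint8(im.max(2)<60); m[:218]=0; m[252:]=0; m[:,:190]=0; m[:,246:]=0
n,l,s,c=cv2.connectedComponentsWithStats(m); i=1+s[1:,4].argmax(); x,y,w,h,_=s[i]; print(s[i])
b=onplane(ci,[(x,y+h/2),(x+w,y+h/2)],.058); print('button',((b-t)@R).round(4), 'z',withdepth(ci,[(u,int(y+h/2)) for u in range(x+8,x+w-8,5)],d[int(y+h/2),x+8:x+w-8:5])[:,2].mean())
# brightness edges of the stop along row 236
e=onplane(ci,[(163,236)],.05); print('stop outer',((e-t)@R).round(4))
print(im[236,155:200].mean(1).astype(int))
E
```

```text
[198 223  43  23 976]
button [[-0.0557 -0.0593  0.1379]
 [-0.0557 -0.0179  0.1378]] z 0.05849547916114852
stop outer [[-0.0612 -0.0957  0.1459]]
[ 68  69  70  68  63  68 100 127 136 135 133 124  96  70  62  60  60  56
  53  44  50  85 123 135 136 136 136 129 112 106 109 110 111 110 110 104
  89  64  45  46  56  73  73  42  25]
```

Button centre to the stop's outer face measures about 58 mm, against 59 mm expected when the carriage is home. The button is up at 58 mm, and the arm is clear.

```bash
python3 -c "
from plant import manip; print(manip.finish_job())"
```

```text
the job is handed in; nothing more can be done
None
```

The carriage is fully against the reader stop and locked there with the button up; the arm is clear, and I handed the job in at about 8 s of the 32 s allowed.

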